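Stand the contrast screen up on its spring leg

TASK

The white contrast screen lies on its face beside the hotplate. Swing its yellow spring leg out, past over-centre, until it snaps open and stays locked against its stop by itself; then, by its blue handle, tip the screen up about its lower edge where it lies and let it down gently so that it stands alone on the lower edge and the locked leg, white face towards the hotplate. Do not let the screen fall or slam down, and leave the hotplate, bottle, jar, beaker, clamp and stopper where they are.

Things in the scene. Friction and masses are not known exactly. Their poses are not given: they have to be found in the camera images.
- screen: White board, 0.65 to 0.95 kg with its leg, loose, lying on its white face: 160 mm tall, 200 wide, 10 thick, with a black rubber bar of 14 x 14 mm section along its lower edge (end face at x = 0). Origin: middle of the lower edge, on the face (underside as it lies). x runs up the board to the handle (along the bench as it lies), y along the lower edge, z out of the back (up as it lies).
- lower_edge (a point): The screen's origin and axes again: middle of the lower edge. Tipping up turns the screen about this edge for 90 degrees, then about the rubber bar's other edge (14 mm along z), 108 degrees in all. Standing properly on the leg it leans back about 18 degrees from vertical, towards where -x of the screen pointed as it lay.
- handle (a point): Middle of the blue handle: round bar of 12 mm diameter, 76 mm long, along the screen's y, at x = 215, z = 28 mm in the screen's frame, carried by an arm at each end, 49 mm free between bar and board. The bar can turn between the fingers.
- leg (a joint): Leg angle, rad: 0 folded (the start), 0.80 open on its stop. Hinge along the screen's y at x = 125, z = 32 mm. A spring holds it folded with about 0.3 N m (2.5 N at the foot), fading to nothing at over-centre, 0.42 rad; beyond that the spring drives it to the stop and holds it there with about 0.3 N m. Left short of over-centre it springs back.
- leg_foot (a point): Middle of the free end of the yellow leg, a flat plate 140 mm long, 96 wide, 6 thick. Folded, it points from its hinge to the screen's lower edge, rising 8 degrees; the foot is 14 mm beyond that edge and 51 mm above the bench, so a tilted fingertip gets under it. Opening lifts the foot up and towards the hinge, on a 140 mm radius, to 54 degrees from the board.
- hotplate: fixed blue hotplate, 180 x 180 mm, 89 mm high, with a grey mantle and an amber flask on it, 254 mm high in all; origin at the centre of its underside
- beaker: glass beaker, 72 mm across, 95 mm high, loose; origin at the centre of its underside
- wash_bottle: white bottle, 68 mm across, 170 mm high, loose; origin at the centre of its underside
- jar: amber jar, 68 mm across, 90 mm high, loose; origin at the centre of its underside
- clamp: metal clamp lying on the bench, about 135 mm long, 30 mm high, loose; origin under its 35 mm boss head, its rod points along its x
- stopper: black rubber stopper, 52 mm across, 36 mm high, loose; origin at the centre of its underside

How it is judged:
By the outcome, as a careful person would: the job done as asked, in the order asked, and still so for the second after the job is handed in, with the robot touching nothing.
It also fails if it takes over 70 s, if anything falls off the work surface, if the arm or the gripper's body presses on something with over 40 N, if the wrist force passes 120 N, or if a joint passes its speed limit or range.

ROBOT

A 7-joint arm with a two-finger parallel gripper is mounted at the origin on the work surface. World frame = base frame: x ahead of the robot, y to its left, z up, the work surface at z = 0. Lengths are in m, angles in rad, forces in N, time in s.
With the tool pointing down it reaches from about 0.4 to 0.85 m from the base axis. Payload 10.4 kg.
Tool frame: the origin (TCP) lies midway between the tips of the shut fingers; the grasp point (between the pads) lies 19 mm behind it; z points along the fingers, y is the line along which they close (so a half turn about z gives the same grasp; the last joint's range is limited). The gripper opens to 87 mm and grips with 3 to 60 N. Pads are 19 mm wide; open, the fingers measure 117 mm over their backs; the gripper's body (75 mm by 190 mm) begins 51 mm behind the grasp point.
Start: joints at [-1.356, 0.332, -0.065, 1.46, 0.022, 1.35, -0.088], TCP at [0.147, 0.607, 0.223] pointing down, gripper open.
Joint ranges: [-2.6, 2.6], [-0.5, 2.12], [-1.47, 1.34], [0.16, 2.42], [-1.27, 4.41], [0.06, 2.06], [-2.6, 2.6]. Speed limits (rad/s): [2.22, 2.22, 2.79, 2.79, 3.14, 3.14, 3.14].

INTERFACE

Orientations are given as a unit quaternion [x, y, z, w].
In Python, from station import r gives the robot as it stands. The module is installed in compiled form; this text tells all that it offers. Calls block until the motion is done:
- r.move_pose(position, orientation): joint-space move of the TCP to a pose.
- r.line_to(position, rotation=None, velocity=0.15): straight line of the TCP; rotation=None keeps the orientation; velocity is the mean speed in m/s.
- r.set_joints(angles): joint-space move.
- r.move_gripper(opening): finger opening in m; the grip force is fixed at half the most; returns when the fingers have stopped.
- r.wait(seconds).
- r.solve_ik(position, orientation): joint angles nearest the present ones, or None.
- r.get_obs(): the state.
- r.read_camera(name): name is "scene" or "top" or "wrist"; returns a dict with "pixels" (400x640x3 uint8, red, green, blue), "fov_y" (degrees; the focal length in pixels is half the picture's height over the tangent of half this angle, whatever the lens; pixels are square), "cx", "cy" (the principal point, pixels), "cam_to_world" (4x4, takes a point from camera to world coordinates); the wrist camera has in their place "tool_from_camera" (4x4, takes a point from camera to tool coordinates, whose origin is the TCP and whose axes are the flange's). Camera axes: x right, y down, z forward; pixel columns grow to the right and rows downward; lengths in m; the calibration is good to about 2 mm. The wrist camera is an equidistant fisheye: a pixel r from the principal point sees the ray r / f radians off the axis. A picture is of the moment at which its call begins: read the wrist's pose just before it. There is no depth.
A pose or a line that the arm cannot do raises r.IKError and nothing moves.
- r.sign_off(): hands the job in; it is judged then, once.
The state is a dict: "clock": time; "q": joint angles; "qvel": joint speeds; "joint_torque": joint torques, N m; "position": TCP position; "ee_rot": TCP orientation; "force": force on the tool from outside, world axes, zero at the start; "torque": the same for the moment, N m; "opening": finger opening in m; "gripper_force": force on a finger pad.
Only numpy, scipy, OpenCV 4.12 (cv2) and the standard library are available. Lean on these libraries where they do the work, as an engineer would, in place of code of your own. Each camera call takes 0.05 s, during which the arm holds its last target. There are 200 camera calls.

## Working session

There is one attempt and no reset: what is moved stays moved. The work goes in short steps, each a Python script; the robot and the scene stay as the last script left them, time stands still between calls to the robot, and variables do not carry over. Pictures are saved under pics/ and viewed, at most 10 in all, crops included, and the job is handed in when it is done.

```bash
mkdir -p pics
cat > h.py <<'E'
import numpy as np, cv2
from station import r
def save(cam,name):
    d=r.read_camera(cam); cv2.imwrite(f'pics/{name}.png',d['pixels'][:,:,::-1]); return d
def ray(d,u,v,z):
    f=200/np.tan(np.radians(d['fov_y'])/2); T=np.array(d['cam_to_world'])
    w=T[:3,:3]@np.array([(u-d['cx'])/f,(v-d['cy'])/f,1]); o=T[:3,3]
    return o+w*(z-o[2])/w[2]
def proj(d,p):
    f=200/np.tan(np.radians(d['fov_y'])/2); T=np.array(d['cam_to_world'])
    c=T[:3,:3].T@(np.array(p)-T[:3,3]); return np.array([d['cx']+f*c[0]/c[2],d['cy']+f*c[1]/c[2]])
E
python3 - <<'E'
from h import *
import pickle
o=r.get_obs(); print({k:np.round(v,3) for k,v in o.items()})
c={}
for n in('top','scene'):
    d=save(n,n+'0'); c[n]=d; print(n,d['fov_y'],d['cx'],d['cy'],np.round(d['cam_to_world'],3))
pickle.dump(c,open('c.pkl','wb'))
E
```

```text
{'clock': np.float64(0.0), 'q': array([-1.356,  0.333, -0.065,  1.461,  0.022,  1.35 , -0.088]), 'qvel': array([-0.001,  0.001, -0.   ,  0.   ,  0.001,  0.001,  0.   ]), 'joint_torque': array([-0.0000e+00, -6.2326e+01,  2.4000e-02, -3.8990e+01, -6.1000e-02,
        4.0000e-02,  0.0000e+00]), 'position': array([0.147, 0.607, 0.222]), 'ee_rot': array([ 0.119,  0.993, -0.001, -0.   ]), 'force': array([ 0.3  , -0.508,  0.715]), 'torque': array([-0.021,  0.012, -0.008]), 'gripper_force': np.float64(0.0), 'opening': np.float64(0.088)}
top 51.298652037019835 323.4908179886335 195.5132797362426 [[ 0.004 -0.988  0.153  0.416]
 [-1.     0.     0.025  0.089]
 [-0.025 -0.153 -0.988  1.203]
 [ 0.     0.     0.     1.   ]]
scene 47.50923180459953 314.1636295253255 200.44769849368353 [[ 0.661  0.481 -0.576  1.195]
 [ 0.75  -0.406  0.522 -0.423]
 [ 0.017 -0.777 -0.629  0.728]
 [ 0.     0.     0.     1.   ]]
```

View pics/top0.png

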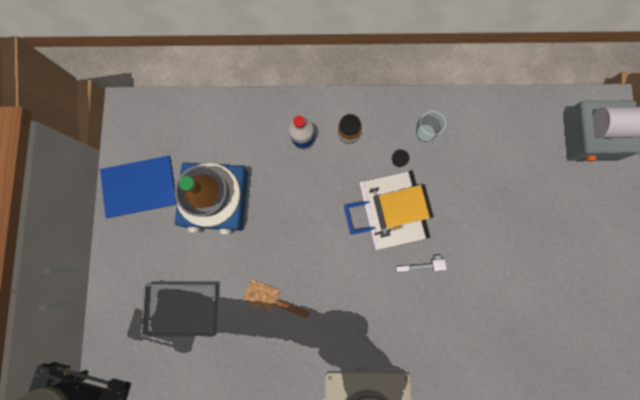

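View pics/scene0.png

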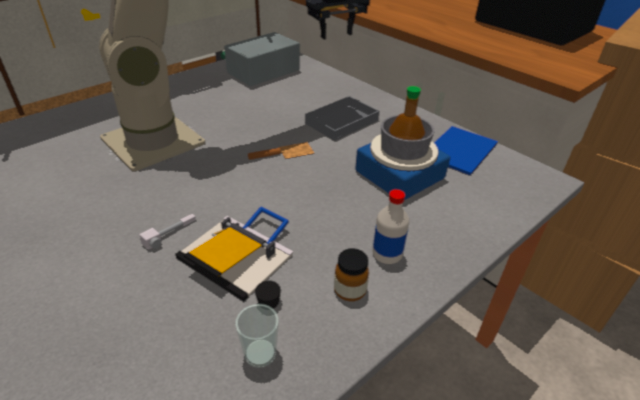

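The top view shows the board at about (397,210), with the blue handle to the left at (358,217), towards the hotplate, and the black bar at the right. The clamp is near (425,266), the stopper near (400,158) and the beaker near (430,125). I'll enlarge both views.

Run:
```python
import cv2,numpy as np
a=cv2.imread('pics/top0.png')[140:280,335:455]; b=cv2.imread('pics/scene0.png')[185:310,130:310]
a=cv2.resize(a,None,fx=4,fy=4,interpolation=cv2.INTER_CUBIC); b=cv2.resize(b,None,fx=4,fy=4,interpolation=cv2.INTER_CUBIC)
cv2.imwrite('pics/topz.png',a); cv2.imwrite('pics/scz.png',b)
```

```text
(no output)
```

View pics/topz.png

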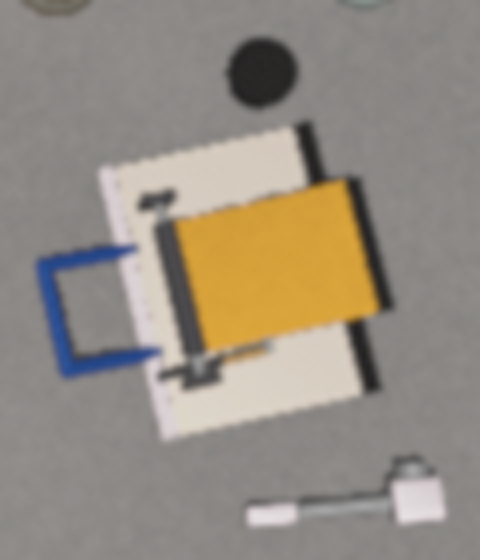

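View pics/scz.png

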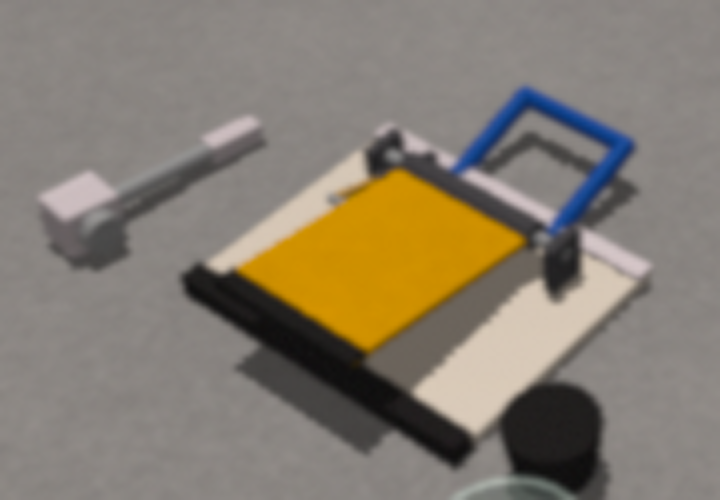

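Run:
```python
from h import *
import pickle
from scipy.optimize import least_squares
c=pickle.load(open('c.pkl','rb'))
P=[('top',(302,124),(14,-100,14)),('top',(380,390),(0,100,14)),('top',(100,168),(160,-100,10)),('top',(165,438),(160,100,10)),
('top',(45,264),(215,-36,28)),('top',(69,370),(215,36,28)),
('scene',(525,95),(215,38,30)),('scene',(628,148),(215,-38,30)),('scene',(652,268),(160,-100,8)),('scene',(200,266),(14,100,14)),
('top',(357,178),(-13.5,-48,53)),('top',(392,307),(-13.5,48,53))]
off={'top':(335,140),'scene':(130,185)}
def W(p,m):
    x,y,t=p; X=np.array([np.cos(t),np.sin(t),0]);Z=np.array([0,0,1]);Y=np.cross(Z,X)
    m=np.array(m)/1000; return np.array([x,y,0])+m[0]*X+m[1]*Y+m[2]*Z
def res(p): return np.concatenate([proj(c[k],W(p,m))-((np.array(z)+.5)/4-.5+off[k]) for k,z,m in P])
s=least_squares(res,[.45,-.1,1.8],loss='soft_l1'); print(s.x,np.degrees(s.x[2])); print(np.round(res(s.x).reshape(-1,2),1))
np.save('screen.npy',s.x)
for n,m in dict(handle=(215,0,28),foot=(-14,0,51),edge=(0,0,0)).items(): print(n,W(s.x,m).round(3))
d=c['top']
for n,u,v,z in [('hotplate',211,196,.089),('stopper',400.5,157.5,.036),('boss',439,265,.03),('rodend',403,268,.01),('beaker',432,122,.095),('jar',349,123,.09)]: print(n,ray(d,u,v,z).round(3))
```

```text
[ 0.57944733 -0.16146774  1.7896886 ] 102.54160321294282
[[-1.9 -0.2]
 [ 0.8 -0.2]
 [-0.6 -0.2]
 [-0.8  0. ]
 [-0.2  0.4]
 [-0.5 -1.3]
 [ 0.2 -0.4]
 [-0.7 -0.9]
 [-0.3  1.1]
 [-0.5 -1.6]
 [ 1.  -1. ]
 [ 1.   0.2]]
handle [0.533 0.048 0.028]
foot [ 0.582 -0.175  0.051]
edge [ 0.579 -0.161  0.   ]
hotplate [0.587 0.424 0.089]
stopper [ 0.707 -0.101  0.036]
boss [ 0.404 -0.2    0.03 ]
rodend [ 0.395 -0.104  0.01 ]
beaker [ 0.792 -0.18   0.095]
jar [0.792 0.048 0.09 ]
```

The fit is within about 1 px (2 mm), and the sizes agree. Next I check reachability for the leg push and the tipping path.

```bash
cat >> h.py <<'E'
from scipy.spatial.transform import Rotation as R
S=np.load('screen.npy'); X=np.array([np.cos(S[2]),np.sin(S[2]),0]); Z=np.array([0,0,1.]); Y=np.cross(Z,X)
def w(x,z,y=0): return np.array([S[0],S[1],0])+(x*X+y*Y+z*Z)/1000   # screen mm (as it lay) -> world
def quat(zt,yt): return R.from_matrix(np.c_[np.cross(yt,zt),yt,zt]).as_quat()
def qleg(t,s=1): t=np.radians(t); return quat(np.cos(t)*X-np.sin(t)*Z, s*Y)
QH=quat(-Z,X)
def legtip(b,t,rad=121):   # TCP (screen mm) with the finger's upper tip corner at angle b, radius rad about the hinge
    b=np.radians(b);t=np.radians(t)
    return 125-rad*np.cos(b)-9.5*np.sin(t), 32+rad*np.sin(b)-9.5*np.cos(t)
def hand(phi):             # handle in screen-lying frame (mm) after tipping phi deg
    p=np.array([215.,28.]); a=np.radians(min(phi,90)); M=lambda a:np.array([[np.cos(a),-np.sin(a)],[np.sin(a),np.cos(a)]])
    p=M(a)@p
    if phi>90: c=np.array([-14.,0]); p=c+M(np.radians(phi-90))@(p-c)
    return p
E
python3 - <<'E'
from h import *
f=lambda q:None if q is None else np.round(q,2)
for t in(30,40,50):
  for s in(1,-1):
    print(t,s,[f(r.solve_ik(w(*p),qleg(t,s))) for p in[(-90,200),(-60,legtip(2,t)[1]),legtip(2,t),legtip(40,t)]])
for phi in(0,45,90,108): p=hand(phi); print(phi,p,f(r.solve_ik(w(p[0],p[1]-17),QH)))
print(f(r.solve_ik(w(215,150),QH)), f(r.solve_ik([.45,.05,.45],QH)), f(r.solve_ik([.147,.607,.4],r.get_obs()['ee_rot'])), legtip(2,30))
E
```

```text
30 1 [array([ 0.81,  1.06, -0.46,  0.76, -0.42,  2.05, -2.57]), array([ 0.37,  1.21,  0.54,  0.96, -1.05,  2.04, -2.06]), array([ 0.17,  1.19,  0.74,  1.16, -1.18,  2.05, -1.96]), array([ 0.22,  0.98,  0.54,  1.24, -1.02,  1.98, -2.08])]
30 -1 [array([ 0.81,  1.06, -0.46,  0.76, -0.42,  2.05,  0.58]), array([ 0.37,  1.21,  0.54,  0.96, -1.05,  2.04,  1.08]), array([ 0.19,  1.17,  0.69,  1.16, -1.15,  2.03,  1.17]), array([ 0.14,  1.03,  0.69,  1.25, -1.11,  2.05,  1.11])]
40 1 [array([ 0.55,  0.91,  0.14,  0.89, -0.69,  2.01, -2.34]), array([ 0.14,  1.23,  0.94,  1.1 , -1.24,  2.05, -1.93]), array([ 0.02,  1.17,  0.94,  1.27, -1.22,  1.99, -1.9 ]), array([-0.04,  1.03,  0.95,  1.33, -1.16,  2.01, -1.96])]
40 -1 [array([ 0.55,  0.91,  0.14,  0.89, -0.69,  2.01,  0.8 ]), array([ 0.23,  1.14,  0.7 ,  1.09, -1.06,  1.94,  1.15]), array([ 0.14,  1.05,  0.67,  1.26, -1.03,  1.86,  1.16]), array([ 0.08,  0.92,  0.7 ,  1.32, -1.01,  1.9 ,  1.1 ])]
50 1 [array([ 0.21,  0.9 ,  0.74,  1.02, -0.92,  2.01, -2.14]), array([ 0.05,  1.12,  0.94,  1.23, -1.13,  1.87, -1.92]), array([-0.06,  1.05,  0.94,  1.37, -1.12,  1.81, -1.92]), array([-0.2 ,  1.04,  1.15,  1.42, -1.19,  1.96, -1.92])]
50 -1 [array([ 0.17,  0.93,  0.85,  1.02, -0.99,  2.05,  1.04]), array([ 0.18,  1.  ,  0.66,  1.22, -0.92,  1.75,  1.13]), array([ 0.08,  0.92,  0.66,  1.36, -0.92,  1.68,  1.13]), array([ 0.01,  0.8 ,  0.7 ,  1.4 , -0.89,  1.74,  1.06])]
0 [215.  28.] [-0.63  0.4   0.53  1.93 -0.26  0.88  1.82]
45 [132.22896808 171.82694783] [-0.68  0.26  0.76  1.78 -0.2   1.18  1.93]
90 [-28. 215.] [-0.54  0.51  1.08  1.57 -0.45  1.34  2.37]
108 [-93.75344502 200.15091308] [-0.41  0.64  1.11  1.48 -0.58  1.38  2.53]
[-0.7   0.2   0.59  1.82 -0.12  1.15  1.72] [-0.89 -0.13  0.61  1.47  0.07  1.78  1.51] [-1.37  0.31 -0.05  1.12  0.02  1.71 -0.08] (np.float64(-0.6762900693105811), np.float64(27.99559776505045))
```

```bash
cat >> h.py <<'E'
QH=quat(-Z,-X)
def st(m=''): 
    o=r.get_obs(); print(m,round(o['clock'],1),'p',np.round(o['position'],3),'F',np.round(o['force'],1),'T',np.round(o['torque'],2),'op',round(o['opening'],3)); return o
E
python3 - <<'E'
from h import *
print(np.round(r.read_camera('wrist')['tool_from_camera'],3).tolist())
r.line_to([.147,.607,.42],velocity=.4)
r.move_gripper(0.0)
r.move_pose([.5,0,.42],QH); st('via')
Q=qleg(40,-1); a,b=legtip(-3,40); c,s=np.cos(.698),np.sin(.698)
r.move_pose(w(a-110*c,b+110*s+60),Q); print(np.round(r.get_obs()['q'],2))
r.line_to(w(a-60*c,b+60*s),velocity=.12); o=st('pre')
print(np.round(o['q'],2), o['position']-w(a-60*c,b+60*s))
save('scene','pre')
E
```

```text
[[0.001, -0.957, -0.29, 0.08], [1.0, 0.0, 0.001, 0.0], [-0.001, -0.29, 0.957, -0.162], [0.0, 0.0, 0.0, 1.0]]
via 4.8 p [0.5   0.001 0.42 ] F [0.6 0.5 0.3] T [-0.06  0.14  0.01] op 0.0
[ 1.03  1.15 -1.06  0.9   0.14  1.88  0.4 ]
pre 8.0 p [ 0.59  -0.209  0.058] F [ 0.1 -0.6 -0.4] T [-0.9  -0.15  0.03] op 0.001
[ 1.06  1.21 -1.04  1.06  0.18  1.71  0.44] [ 0.00041519 -0.00036702  0.00080726]
```

View pics/pre.png

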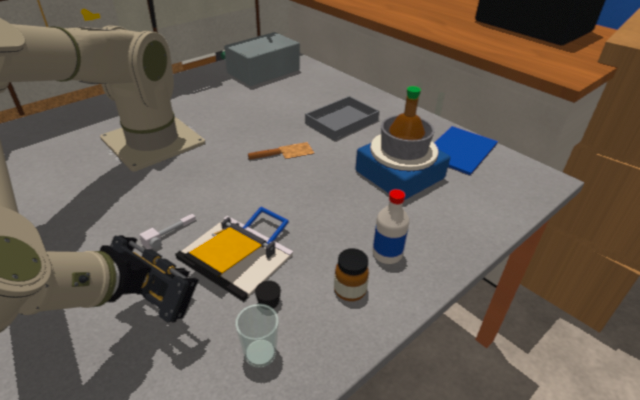

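The gripper is in front of the lower edge, around (160,280), and clear of the clamp. Now I push the leg.

Run:
```python
from h import *
Q=qleg(40,-1)
r.line_to(w(*legtip(-3,40)),velocity=.06); st('under')
for b in(4,10,16,22,28,34,40,44):
    r.line_to(w(*legtip(b,40)),velocity=.06); st(b)
r.wait(.3); save('scene','leg')
```

```text
under 9.2 p [ 0.58  -0.164  0.019] F [ 0.3 -0.4  0.3] T [-0.95 -0.13 -0.02] op 0.0
4 9.6 p [ 0.58  -0.164  0.033] F [ 1.8 -1.9 -2.3] T [-1.48 -0.41 -0.12] op 0.0
10 9.9 p [ 0.58  -0.162  0.046] F [ 0.5 -1.7 -2.3] T [-1.38 -0.27 -0.03] op 0.0
16 10.3 p [ 0.579 -0.159  0.059] F [ 0.9 -0.5 -0.4] T [-1.21 -0.3  -0.11] op 0.001
22 10.7 p [ 0.578 -0.155  0.071] F [ 1.3 -1.3 -0.8] T [-1.11 -0.33 -0.16] op 0.001
28 11.0 p [ 0.577 -0.149  0.082] F [-0.   0.6 -0.8] T [-1.02 -0.2  -0.09] op 0.001
34 11.4 p [ 0.575 -0.143  0.093] F [-0.2  0.1  0.5] T [-0.96 -0.12  0.02] op 0.001
40 11.7 p [ 0.574 -0.136  0.103] F [0.2 0.2 0.4] T [-0.94 -0.16  0.04] op 0.0
44 12.0 p [ 0.573 -0.13   0.109] F [-1.1 -0.8  0.1] T [-0.94 -0.14 -0.02] op 0.0
```

View pics/leg.png

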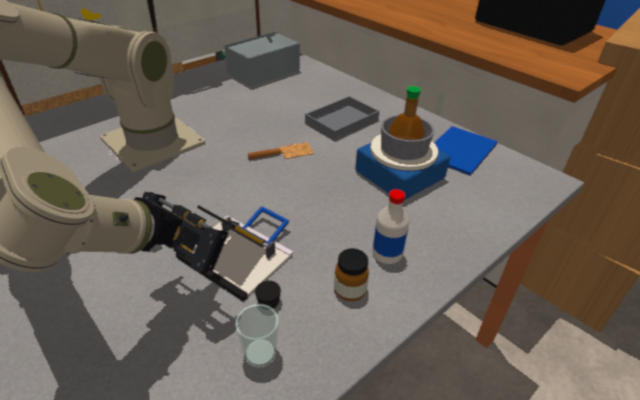

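The force has faded and the plate at (245,245) stands up, so the leg has snapped open. I'll retract, go above the handle and check.

Run:
```python
from h import *
a,b=legtip(44,40)
r.line_to(w(a-80,b+30),velocity=.15)
r.line_to(w(a-120,b+220),velocity=.25)
r.move_pose(w(230,330),QH); o=st(); print(np.round(o['q'],2))
d=save('top','t1'); e=save('scene','s1')
import pickle; pickle.dump({'top':d,'scene':e},open('c1.pkl','wb'))
A=cv2.resize(d['pixels'][140:280,335:455],None,fx=3.4,fy=3.4,interpolation=cv2.INTER_CUBIC); B=cv2.resize(e['pixels'][165:310,170:310],None,fx=3.28,fy=3.28,interpolation=cv2.INTER_CUBIC)
h=min(A.shape[0],B.shape[0]); cv2.imwrite('pics/z1.png',np.hstack([A[:h,:390],B[:h,:410]])[:,:,::-1])
```

```text
Traceback (most recent call last):
station.IKError: the arm cannot follow that straight line within its joint ranges
```

Run:
```python
from h import *
st()
r.move_pose(w(-130,220),qleg(65,-1)); o=st(); print(np.round(o['q'],2))
r.move_pose(w(100,360),QH); r.move_pose(w(230,330),QH); o=st(); print(np.round(o['q'],2))
d=save('top','t1'); e=save('scene','s1')
import pickle; pickle.dump({'top':d,'scene':e},open('c1.pkl','wb'))
A=cv2.resize(d['pixels'][140:280,335:455],None,fx=3.4,fy=3.4,interpolation=cv2.INTER_CUBIC); B=cv2.resize(e['pixels'][165:310,170:310],None,fx=3.28,fy=3.28,interpolation=cv2.INTER_CUBIC)
h=min(A.shape[0],B.shape[0]); cv2.imwrite('pics/z1.png',np.hstack([A[:h,:390],B[:h,:410]])[:,:,::-1])
```

```text
13.1 p [ 0.59  -0.208  0.139] F [ 0.   0.4 -0.6] T [-0.86 -0.17 -0.  ] op 0.0
 13.6 p [ 0.608 -0.287  0.221] F [-0.8 -0.3 -0.7] T [-0.61 -0.09 -0.01] op 0.0
[ 1.02  0.89 -1.05  0.97  0.34  1.78  0.39]
 15.9 p [0.529 0.063 0.33 ] F [ 1.3 -0.6  0.4] T [-0.11  0.13  0.07] op 0.001
[ 0.75  0.24 -1.12  1.48  0.22  1.56 -1.71]
```

View pics/z1.png

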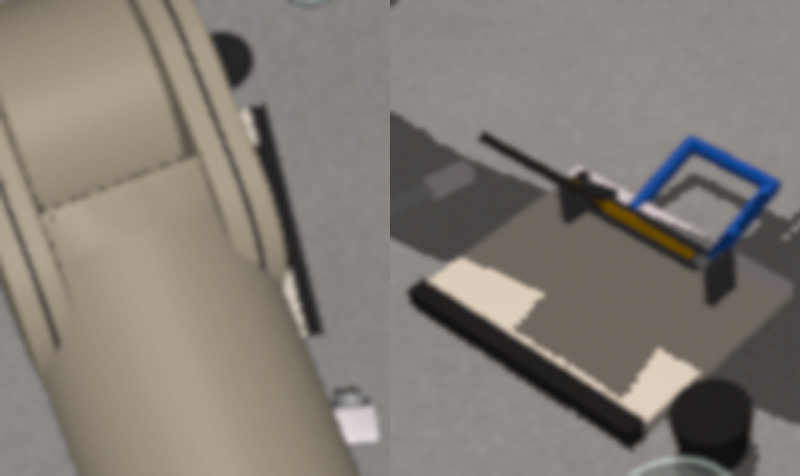

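The leg is open and seen edge-on around (630,230). The handle corners are unchanged to half a pixel, so the screen has not moved. I check the arm configuration along the tipping arc.

Run:
```python
from h import *
for phi in(0,30,60,90,108,112): p=hand(phi); print(phi,np.round(r.solve_ik(w(p[0],p[1]-17),QH),2))
p=hand(108); print(np.round(r.solve_ik(w(p[0],p[1]+60),QH),2))
```

```text
0 [ 0.59  0.54 -0.93  1.87  0.52  0.99 -1.91]
30 [ 0.75  0.42 -1.01  1.77  0.39  1.17 -1.74]
60 [ 0.87  0.4  -1.01  1.63  0.35  1.3  -1.54]
90 [ 0.94  0.49 -0.95  1.48  0.4   1.37 -1.39]
108 [ 0.96  0.57 -0.91  1.4   0.45  1.38 -1.31]
112 [ 0.96  0.59 -0.9   1.39  0.46  1.38 -1.29]
[ 0.96  0.53 -0.94  1.29  0.42  1.52 -1.28]
```

Run:
```python
from h import *
r.move_gripper(.045)
r.line_to(w(215,90),velocity=.2)
r.line_to(w(215,11),velocity=.08); st('down')
r.move_gripper(0.0); o=st('grip'); print(o['gripper_force'])
for phi in(4,12,24,36,48,60,70,80):
    p=hand(phi); r.line_to(w(p[0],p[1]-17),velocity=.07); st(phi)
save('scene','s80')
```

```text
down 19.5 p [0.533 0.048 0.011] F [ 0.9  0.5 -0.6] T [-0.07  0.12 -0.04] op 0.045
grip 20.1 p [0.533 0.049 0.011] F [-0.9  3.1  0.7] T [ 0.56  0.37 -0.  ] op 0.011
30.000056326389313
4 20.5 p [0.534 0.046 0.026] F [ 0.6  1.5 -1.9] T [ 0.47  0.18 -0.05] op 0.011
12 21.1 p [0.535 0.038 0.055] F [ 0.7 -0.5 -2.6] T [ 0.14  0.07 -0.02] op 0.011
24 21.9 p [0.539 0.019 0.096] F [ 0.5  0.8 -2.7] T [ 0.22  0.09 -0.01] op 0.011
36 22.7 p [ 0.545 -0.008  0.132] F [ 0.2  1.5 -1. ] T [ 0.51  0.14 -0.03] op 0.011
48 23.5 p [ 0.553 -0.041  0.162] F [-1.7  4.6  3.9] T [ 1.13  0.61 -0.02] op 0.011
60 24.3 p [ 0.562 -0.08   0.184] F [-3.2  4.7  8.2] T [ 1.13  0.95 -0.05] op 0.011
70 25.0 p [ 0.569 -0.116  0.196] F [-2.9  2.8  9.5] T [ 0.71  0.88 -0.02] op 0.011
80 25.7 p [ 0.578 -0.153  0.2  ] F [-2.3  0.9  7.5] T [0.19 0.58 0.02] op 0.011
```

View pics/s80.png

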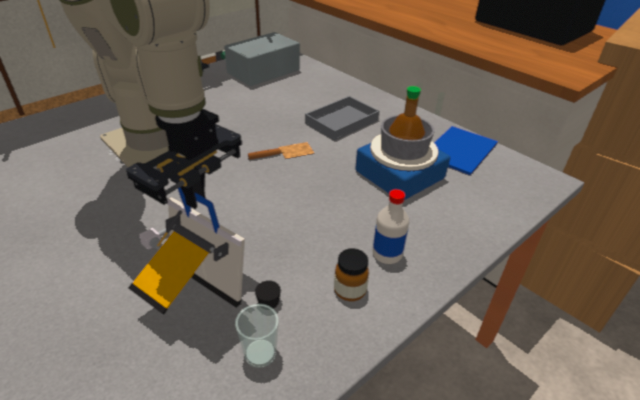

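The screen is nearly upright at (215,245), with the leg out at the left. I continue past the top and let it down slowly, watching the forces.

Run:
```python
from h import *
def g(phi,v):
    p=hand(phi); r.line_to(w(p[0],p[1]-16),velocity=v); o=r.get_obs(); F=o['force']; print(phi,round(o['clock'],1),'Fx',round(F@X,1),'Fy',round(F@Y,1),'Fz',round(F[2],1),'T',np.round(o['torque'],2))
for phi in(86,90,94,98,101): g(phi,.04)
for phi in(103,104,105,106,107,107.5): g(phi,.02); 
save('scene','s107')
```

```text
86 26.4 Fx 0.9 Fy 1.5 Fz 2.5 T [0.18 0.29 0.  ]
90 27.0 Fx 0.2 Fy 1.0 Fz 3.3 T [ 0.16  0.48 -0.08]
94 27.5 Fx 0.4 Fy 0.2 Fz 1.5 T [ 0.23  0.33 -0.02]
98 28.0 Fx 0.8 Fy -0.0 Fz 0.2 T [ 0.16  0.3  -0.01]
101 28.5 Fx 0.5 Fy 0.4 Fz 1.3 T [0.23 0.3  0.03]
103 29.0 Fx 0.9 Fy -0.2 Fz 0.5 T [0.21 0.25 0.1 ]
104 29.3 Fx 0.4 Fy 0.3 Fz 0.6 T [0.22 0.16 0.06]
105 29.7 Fx -0.3 Fy 0.4 Fz 0.9 T [0.19 0.13 0.07]
106 30.0 Fx 0.2 Fy 0.2 Fz 0.3 T [0.17 0.18 0.06]
107 30.4 Fx -0.5 Fy 0.1 Fz 0.2 T [0.15 0.13 0.05]
107.5 30.6 Fx 0.2 Fy -0.9 Fz 0.1 T [0.23 0.13 0.05]
```

View pics/s107.png

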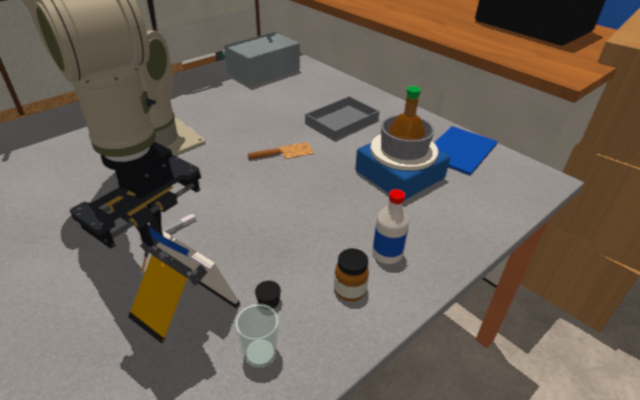

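The foot at about (150,325) is near the bench. I go on in half-degree steps with averaged forces until it touches.

Run:
```python
from h import *
def F():
    a=[]
    for _ in range(8): r.wait(.03); o=r.get_obs(); a.append(np.r_[o['force'],o['torque']])
    return np.mean(a,0)
f0=F(); print('base',f0@np.r_[X,0,0,0],f0[2])
for phi in np.arange(108,113,.5):
    p=hand(phi); r.line_to(w(p[0],p[1]-16),velocity=.02); f=F(); print(phi,'Fx',round(f[:3]@X,2),'Fz',round(f[2],2),'T',np.round(f[3:],2))
    if abs(f[:3]@X-f0[:3]@X)>2.5 or abs(f[2]-f0[2])>4: break
st()
```

```text
base 0.46599234142939594 0.9791589614261875
108.0 Fx 0.12 Fz 0.45 T [0.22 0.07 0.03]
108.5 Fx 0.22 Fz 0.05 T [0.21 0.1  0.02]
109.0 Fx 4.24 Fz 4.95 T [1.07 0.67 0.03]
 32.5 p [ 0.601 -0.256  0.183] F [-2.9  4.2  4.9] T [1.15 0.69 0.03] op 0.011
```

There is clear contact between 108.5 and 109. I ease back slightly, release, withdraw straight up and look.

Run:
```python
from h import *
p=hand(108.7); r.line_to(w(p[0],p[1]-16),velocity=.02); st()
r.move_gripper(.04); st('open')
r.line_to(w(p[0],p[1]+60),velocity=.06); st('up')
r.line_to(w(p[0],p[1]+160),velocity=.2)
r.move_pose([.45,.1,.42],QH); r.wait(1); st()
d=save('top','t2'); e=save('scene','s2')
cv2.imwrite('pics/f.png',np.vstack([e['pixels'][130:400,:640],d['pixels'][60:330,:]])[:,:,::-1])
```

```text
32.7 p [ 0.6   -0.256  0.183] F [-0.2  1.4  3. ] T [0.57 0.15 0.08] op 0.011
open 33.5 p [ 0.6   -0.255  0.183] F [0.3 0.5 1.5] T [-0.07  0.18  0.  ] op 0.04
up 34.9 p [ 0.6   -0.255  0.259] F [0.1 0.  0.3] T [-0.09  0.17  0.02] op 0.04
 38.0 p [0.45 0.1  0.42] F [ 1.  -0.  -0.2] T [-0.11  0.07 -0.01] op 0.04
```

View pics/f.png

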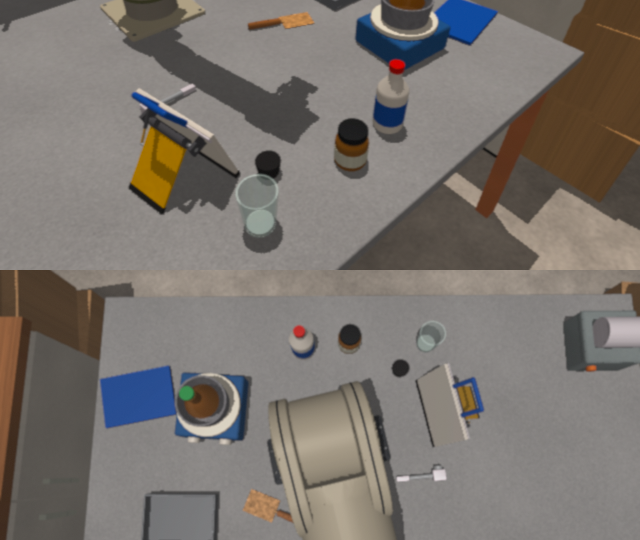

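The screen stands alone on its lower edge and the open leg, at (440,405) in the top view, with its white face towards the hotplate. The other objects are where they were, so I hand in.

```bash
python3 -c "
from station import r
print(r.sign_off())"
```

```text
the job is handed in; nothing more can be done
None
```

The job is handed in at about 38 s on the robot's clock: the leg snapped open and held, the screen stands by itself with its white face towards the hotplate, and nothing else was visibly moved.

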